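Pack the edge-finishing kit into its caddy

ROBOT

A 6-joint arm with a two-finger parallel gripper is mounted at the origin on a cart in front of the work surface, level with it; the furniture and walls round the work are solid. World frame = base frame: x ahead of the robot, y to its left, z up, the work surface at z = 0. Lengths are in m, angles in degrees, forces in N, time in s.
With the tool pointing down it reaches from about 0.375 to 0.9 m from the base axis. Payload 3.1 kg.
Tool frame: the origin (TCP) lies at the very end of the fingers, on their centre line; the grasp point (between the pads) lies 19 mm behind it; z points along the fingers, y is the line along which they close (so a half turn about z gives the same grasp; the last joint's range is limited). The gripper opens to 87 mm and grips with 3 to 60 N. Pads are 19 mm wide; open, the fingers measure 117 mm over their backs; the gripper's body (75 mm by 190 mm) begins 51 mm behind the grasp point.
Start: joints at [-84.024, 30.224, 82.088, -0, 67.689, -10.227], TCP at [0.174, -0.6, 0.223] pointing down, gripper open.
Joint ranges: [-176.69, 176.69], [-43.24, 126.21], [12.49, 139.97], [-82, 262], [0, 151.66], [-163.58, 163.58]. Speed limits (degrees/s): [159.86, 159.86, 180, 180, 180, 180].

INTERFACE

Orientations are given as a 3x3 rotation matrix whose columns are the frame's x, y, z axes.
In Python, from rig import bot, imaging gives the robot as it stands.
- The arm moves only by the tool drive_tool, never from a script. Its argument "deltas" is text: rows parted by semicolons, each of 5 numbers parted by spaces: the finger opening in mm, from 0 to 87, then the shift along the world's x, y, z in mm, then the turn about the world's z in rad. In form: jaw dx dy dz twist; .... A call has 1 to 12 rows; each row is the pose to reach, as a shift and turn from the pose commanded when the call began; what a row does not reach only later rows make up. A row lasts 1/10 s, in which the tool goes at most 50 mm and 8.59 degrees, less where a joint would pass 70% of its speed; a pose out of reach is approached as far as the arm can. A call with a gripper value outside its range is refused whole. The fingers move at their own pace and stop on an object; the grip force is fixed at half the most. Time passes only in rows, so rows that repeat a pose let the fingers close. It gives the time, the measured TCP pose, the force, the opening and the grip force at its end, in the units of the state.
- bot.read_state(): the state, without advancing time (a new reading comes with each control period).
- imaging.capture(name): name is "scene" or "top" or "wrist"; returns the picture (480x640x3 uint8, red, green, blue); there is no depth.
- imaging.camera_model(name): a dict with "fx", "fy", "cx", "cy" (pixels), "dist" ([k1, k2, p1, p2, k3] as OpenCV has them; the pictures are not rectified), "T" (4x4, takes a point from camera to world coordinates). Camera axes: x right, y down, z forward; pixel columns grow to the right and rows downward; lengths in m; the calibration is good to about 2 mm. A picture is of the moment at which its call begins: read the wrist's pose just before it. camera_model takes no time and is no camera call; for the wrist camera it gives the pose at the moment of the call.
- bot.hand_in(): hands the job in; it is judged then, once.
The state is a dict: "time_s": time; "joint_positions": joint angles; "qvel": joint speeds; "tau": joint torques, N m; "position": TCP position; "tcp_rot": TCP orientation; "force": force on the tool from outside, world axes, zero at the start; "moment": the same for the moment, N m; "opening": opening from 0.0 (shut) to 1.0 (fully open); "grasp_force": force on a finger pad.
Only numpy, scipy, OpenCV 4.12 (cv2) and the standard library are available. Lean on these libraries where they do the work, as an engineer would, in place of code of your own. Each camera call takes 0.05 s, during which the arm holds its last target. There are 200 camera calls.

TASK

Pack the edge-finishing kit into the wooden caddy: set the edge slicker, the cork sanding block, the edge wax on its pad and the short beech burnisher each in the recess cut to its shape, lying flat on the recess floor the same way up as now (the burnisher upright). The block brush and the drilled hole gauge look similar but do not belong to the kit: leave them where they are.

Things in the scene. Friction and masses are not known exactly. Their poses are not given: they have to be found in the camera images.
- slicker_mid (a point): edge slicker: a grooved, turned brown wooden stick lying on its side, 27 wide (its x) x 118 long (its y) x 27 mm high. Loose, stands on the bench top (z = 0). This point is its centre, half-way up; its z is up.
- block_mid (a point): sanding block: plain brown cork block with worn grey paper underneath and no bristles, 49 wide (its x) x 80 long (its y) x 26 mm high. Loose, stands on the bench top (z = 0). This point is its centre, half-way up; its z is up.
- wax_mid (a point): edge wax: a small orange wax bar (26 x 32 mm, from 12 to 28 mm above the underside) fixed on a black felt pad (44 (its x) x 52 (its y) x 12 mm), 28 mm high in all; can be taken across the wax bar. Loose, stands on the bench top (z = 0). This point is its centre, half-way up; its z is up.
- burnisher_mid (a point): burnisher: short pale beech peg without any metal, standing on its end, 21 mm diameter x 48 mm high. Loose, stands on the bench top (z = 0). This point is its centre, half-way up; its z is up.
- bay_slicker_floor (a point): long narrow recess for the edge slicker, 135 long (its x) x 45 mm wide (its y); 5 mm deep, grey lining. It is cut in one of four light wooden inserts (146 x 84 mm) in a fixed low dark wooden caddy; which insert lies where varies. The point is the centre of the recess floor, 7 mm above the bench; the insert's upper face is 5 mm and the caddy's rim 7 mm above it. x along the caddy's long side, z up.
- bay_block_floor (a point): largest rectangular recess, for the sanding block, 98 long (its x) x 67 mm wide (its y); 5 mm deep, grey lining. It is cut in one of four light wooden inserts (146 x 84 mm) in a fixed low dark wooden caddy; which insert lies where varies. The point is the centre of the recess floor, 7 mm above the bench; the insert's upper face is 5 mm and the caddy's rim 7 mm above it. x along the caddy's long side, z up.
- bay_wax_floor (a point): nearly square recess for the edge wax, 70 (its x) x 62 mm (its y); 5 mm deep, grey lining. It is cut in one of four light wooden inserts (146 x 84 mm) in a fixed low dark wooden caddy; which insert lies where varies. The point is the centre of the recess floor, 7 mm above the bench; the insert's upper face is 5 mm and the caddy's rim 7 mm above it. x along the caddy's long side, z up.
- bay_burnisher_floor (a point): round recess for the burnisher, 40 mm diameter; 5 mm deep, grey lining. It is cut in one of four light wooden inserts (146 x 84 mm) in a fixed low dark wooden caddy; which insert lies where varies. The point is the centre of the recess floor, 7 mm above the bench; the insert's upper face is 5 mm and the caddy's rim 7 mm above it. x along the caddy's long side, z up.
- block_brush_mid (a point): block brush, not part of the kit: a brown wooden block with dark bristles on top, 46 (its x) x 100 (its y) x 43 mm high with bristles. The point lies 13 mm above its underside.
- hole_gauge_mid (a point): hole gauge, not part of the kit: a flat pale maple stick with a row of drilled holes, 26 (its x) x 105 (its y) x 9 mm. The point is its centre.

How it is judged (in metres and radians):
At the end, for the whole second after the job is handed in: Slicker, sanding block, wax and burnisher each rest in their own recess: centre within 14 mm of its centre along each axis, on its floor (height within 3 mm), upright within 0.08 rad (slicker 0.4), at rest, released; block brush and hole gauge moved at most 20 mm (x of slicker_mid in the frame of bay_slicker_floor between -0.014 and 0.014 m and y of slicker_mid in the frame of bay_slicker_floor between -0.014 and 0.014 m and z of slicker_mid in the frame of bay_slicker_floor between 0.0105 and 0.016 m and angle between slicker_mid's own z axis and vertical below 0.4 rad and linear speed of each of slicker, block, wax, burnisher below 0.02 m/s and x of block_mid in the frame of bay_block_floor between -0.014 and 0.014 m and y of block_mid in the frame of bay_block_floor between -0.014 and 0.014 m and z of block_mid in the frame of bay_block_floor between 0.01 and 0.0155 m and angle between each of block_mid, wax_mid, burnisher_mid's own z axis and vertical below 0.08 rad and x of wax_mid in the frame of bay_wax_floor between -0.014 and 0.014 m and y of wax_mid in the frame of bay_wax_floor between -0.014 and 0.014 m and z of wax_mid in the frame of bay_wax_floor between 0.011 and 0.0165 m and x of burnisher_mid in the frame of bay_burnisher_floor between -0.014 and 0.014 m and y of burnisher_mid in the frame of bay_burnisher_floor between -0.014 and 0.014 m and z of burnisher_mid in the frame of bay_burnisher_floor between 0.021 and 0.0265 m); the robot touches nothing.
It fails at once if the block brush is moved more than 20 mm (distance of block_brush_mid from where it was at the start of the episode above 0.02 m).
It fails at once if the hole gauge is moved more than 20 mm (distance of hole_gauge_mid from where it was at the start of the episode above 0.02 m).
It also fails if it takes over 106 s, if anything falls off the work surface, if the arm or the gripper's body presses on something with over 40 N, if the wrist force passes 120 N, or if a joint passes its speed limit or range.

## Working session

There is one attempt and no reset: what is moved stays moved. The work goes in short steps, Python scripts to look and compute and a tool call to move; the robot and the scene stay as the last step left them, time stands still between calls to the robot, and variables do not carry over. Pictures are saved under pics/ and viewed, at most 14 in all, crops included, and the job is handed in when it is done.

Besides the shell and the picture viewer there is one more tool, called after "Call:" as name(argument=value, ...), one argument or row to a line, values as JSON. drive_tool: Moves the arm, as the interface text tells. Its arguments: {"type":"object","properties":{"deltas":{"type":"string"}},"required":["deltas"]}

```bash
mkdir -p pics; ls; python3 - <<'E'
from rig import bot, imaging
import cv2, numpy as np
for n in ("top","scene"):
    im=imaging.capture(n); cv2.imwrite(f"pics/{n}0.png",im[:,:,::-1])
    m=imaging.camera_model(n); print(n,m['fx'],m['cx'],m['cy'],m['dist'],np.round(m['T'],3).tolist())
s=bot.read_state(); print(s['time_s'],s['position'],np.round(s['tcp_rot'],3))
E
```

```text
pics
top 589.04769971703 319.11683760363917 255.79078879153852 [-0.12211023  0.          0.          0.          0.        ] [[0.111, -0.97, 0.216, 0.225], [-0.994, -0.109, 0.018, 0.041], [0.006, -0.216, -0.976, 1.403], [0.0, 0.0, 0.0, 1.0]]
scene 612.1260851571722 315.2831831729532 245.41656010972113 [-0.03128897  0.          0.          0.          0.        ] [[-0.876, -0.207, 0.435, -0.088], [-0.482, 0.341, -0.808, 1.188], [0.019, -0.917, -0.398, 0.605], [0.0, 0.0, 0.0, 1.0]]
0.1 [ 0.17433917 -0.5994967   0.22166003] [[ 0.96   0.279 -0.   ]
 [ 0.279 -0.96   0.002]
 [ 0.    -0.002 -1.   ]]
```

View pics/top0.png

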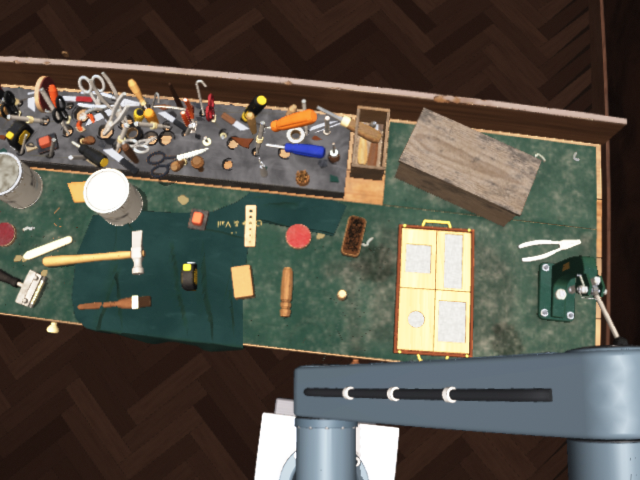

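View pics/scene0.png

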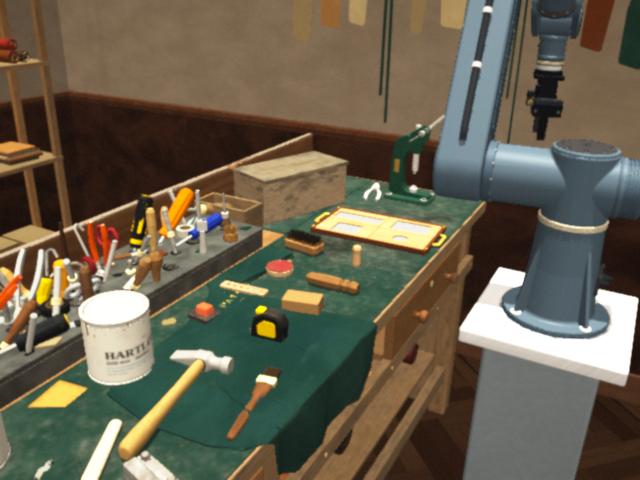

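The top view shows the slicker at about (287,292), the cork block at (242,282), the wax at (198,219) and the burnisher at (342,295). The brush is at (354,235), the gauge at (250,226) and the caddy spans (397–473, 225–355). I'll segment these and cast rays.

```bash
cat > h.py <<'E'
from rig import bot, imaging
import cv2, numpy as np
def cast(m,px,z):
    K=np.array([[m['fx'],0,m['cx']],[0,m['fy'],m['cy']],[0,0,1]])
    n=cv2.undistortPoints(np.array(px,float).reshape(-1,1,2),K,np.array(m['dist']))[:,0]
    d=np.c_[n,np.ones(len(n))]@m['T'][:3,:3].T; o=m['T'][:3,3]
    return (o+d*((z-o[2])/d[:,2])[:,None])[:,:2]
def rect(p):
    "centre, (long,short) mm, direction of long side deg"
    (c,(w,h),a)=cv2.minAreaRect((np.array(p)*1000).astype(np.float32))
    if w<h: w,h,a=h,w,a+90
    return np.round(c,1),(round(w,1),round(h,1)),round((a+90)%180-90,1)
E
python3 - <<'E'
from h import *
im=cv2.imread('pics/top0.png'); 
cv2.imwrite('pics/crop.png',cv2.resize(im[195:365,175:485],None,fx=2.55,fy=2.55,interpolation=cv2.INTER_CUBIC))
m=imaging.camera_model('top')
hsv=cv2.cvtColor(im,cv2.COLOR_BGR2HSV)
for n,(x,y),z in (("slicker",(287,292),.0135),("block",(242,282),.026),("wax",(198,219),.028),("burn",(342,295),.048),("brush",(354,235),.03),("gauge",(250,226),.009)):
    print(n,hsv[y,x],np.round(cast(m,[(x,y)],z)*1000),end=' ')
    mk=cv2.inRange(hsv,(3,70,70),(30,255,255)); 
    k,l,st,ce=cv2.connectedComponentsWithStats(mk)
    i=l[y,x]
    if i:
        ys,xs=np.where(l==i); print(len(xs),rect(cast(m,np.c_[xs,ys],z)))
    else: print()
print(np.round(cast(m,[(400,225),(473,229),(470,357),(395,352),(435,291),(418,258),(452,262),(417,319),(453,322)],.012)*1000).tolist())
E
```

```text
slicker [ 15 136 230] [[436. 134.]] 557 (array([436.9, 136.4]), (118.4, 28.7), 6.9)
block [ 20 111 250] [[445. 242.]] 701 (array([446.5, 242.2]), (81.8, 50.1), 14.7)
wax [ 13 141 255] [[587. 371.]] 181 (array([588.8, 374.7]), (37.4, 35.0), -4.5)
burn [ 27  43 255] [[438.   4.]] 
brush [ 11 153  75] [[589. -11.]] 501 (array([586.9,  -8.9]), (102.1, 46.9), -6.7)
gauge [ 25  53 254] [[588. 245.]] 
[[632.0, -121.0], [642.0, -303.0], [329.0, -314.0], [322.0, -135.0], [477.0, -219.0], [554.0, -172.0], [553.0, -255.0], [406.0, -181.0], [408.0, -267.0]]
```

View pics/crop.png

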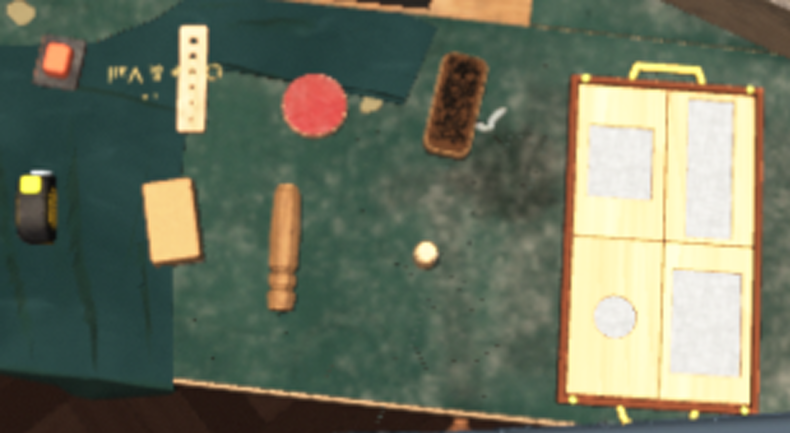

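The crop settles the recess layout. The wax recess is top-left, the slicker top-right, the burnisher (round) bottom-left and the block bottom-right. Next I'll measure the recesses, the burnisher and the wax pad angle.

```bash
python3 - <<'E'
from h import *
im=cv2.imread('pics/top0.png'); m=imaging.camera_model('top')
hsv=cv2.cvtColor(im,cv2.COLOR_BGR2HSV)
mk=cv2.inRange(hsv,(0,0,120),(180,45,235))
k,l,st,ce=cv2.connectedComponentsWithStats(mk)
for n,(x,y) in (("bwax",(418,258)),("bslick",(452,262)),("bburn",(417,319)),("bblock",(453,322))):
    ys,xs=np.where(l==l[y,x]); print(n,hsv[y,x],len(xs),rect(cast(m,np.c_[xs,ys],.007)), np.round(cast(m,[(xs.mean(),ys.mean())],.007)*1000,1))
sub=hsv[285:305,332:352]; mk=(sub[...,2]>150).astype(np.uint8)
ys,xs=np.where(mk); print('burn',len(xs),rect(cast(m,np.c_[xs+332,ys+285],.040)),(xs.mean()+332,ys.mean()+285))
ms=imaging.camera_model('scene'); 
big=cv2.resize(im[200:240,175:225],None,fx=10,fy=10,interpolation=cv2.INTER_CUBIC)
sc=cv2.imread('pics/scene0.png')
b2=cv2.resize(sc[240:340,180:370],None,fx=3,fy=3,interpolation=cv2.INTER_CUBIC)
o=np.zeros((600,800,3),np.uint8); o[:300,:375]=big[:300,:375]; o[300:600,:570]=b2; cv2.imwrite('pics/det.png',o)
E
```

```text
bwax [ 21   7 241] 289275 (array([643.,  72.]), (1855.9, 1303.0), -83.4) [[577.2  73.4]]
bslick [ 24   5 243] 289275 (array([643.,  72.]), (1855.9, 1303.0), -83.4) [[577.2  73.4]]
bburn [ 25   6 241] 289275 (array([643.,  72.]), (1855.9, 1303.0), -83.4) [[577.2  73.4]]
bblock [ 21   7 241] 289275 (array([643.,  72.]), (1855.9, 1303.0), -83.4) [[577.2  73.4]]
burn 70 (array([442.2,   5. ]), (20.0, 19.9), -39.1) (np.float64(341.54285714285714), np.float64(293.5857142857143))
```

View pics/det.png

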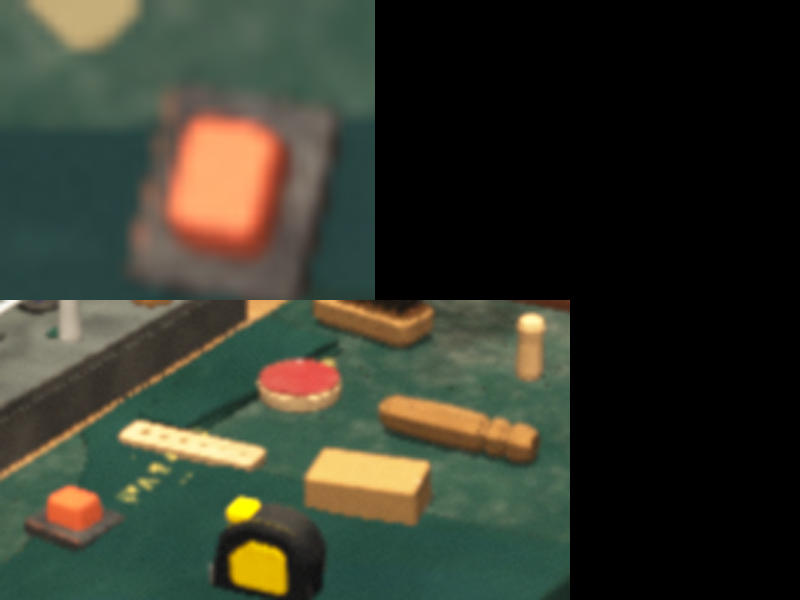

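The wax pad corners in the picture are about (192,209), (209,211), (205.5,229) and (188,227). The long side runs nearly vertical in the image, and the wax sits next to the pale stick. I'll fix the grey mask upper bound and rerun it.

```bash
python3 - <<'E'
from h import *
im=cv2.imread('pics/top0.png'); m=imaging.camera_model('top')
hsv=cv2.cvtColor(im,cv2.COLOR_BGR2HSV)
k,l,st,ce=cv2.connectedComponentsWithStats(cv2.inRange(hsv,(0,0,150),(180,40,255)))
for n,(x,y) in (("bwax",(418,258)),("bslick",(452,262)),("bburn",(417,319)),("bblock",(453,322))):
    ys,xs=np.where(l==l[y,x]); print(n,len(xs),rect(cast(m,np.c_[xs,ys],.007)), np.round(cast(m,[(xs.mean(),ys.mean())],.007)*1000,1))
print(rect(cast(m,[(192,209),(208.8,211),(205.3,229.3),(187.8,227)],.012)))
mk=cv2.inRange(hsv,(0,135,150),(16,255,255))[205:235,183:215]; ys,xs=np.where(mk)
print(rect(cast(m,np.c_[xs+183,ys+205],.026)))
E
```

```text
bwax 681 (array([ 553.3, -171.4]), (70.1, 60.6), 2.3) [[ 553.8 -171.2]]
bslick 939 (array([ 557.6, -257.9]), (133.9, 43.8), 2.2) [[ 556.2 -258.1]]
bburn 202 (array([ 405.9, -178.2]), (36.8, 36.8), -65.6) [[ 406.  -178.1]]
bblock 1149 (array([ 420.9, -260.3]), (121.0, 67.9), 3.7) [[ 411.  -261.5]]
(array([591.3, 373.6]), (47.5, 44.1), -1.7)
(array([589.7, 374. ]), (30.5, 24.7), 6.2)
```

Call:
drive_tool(
  deltas="87 20 45 0 -0.03; 87 40 90 0 -0.06; 87 60 135 0 -0.09; 87 80 180 0 -0.12; 87 100 225 0 -0.15; 87 120 270 0 -0.18; 87 140 315 0 -0.21; 87 160 360 0 -0.243; 87 180 405 0 -0.243; 87 200 450 -10 -0.243; 87 220 495 -20 -0.243; 87 240 540 -40 -0.243",
)

```text
time_s: 1.3
position: [0.4143, -0.0616, 0.1843]
tcp_rot: [[0.999, 0.04, 0.003], [0.04, -0.999, -0.001], [0.003, 0.001, -1.0]]
force: [0.2, -0.4, 0.2]
opening: 0.994
grasp_force: 0.0
```

```bash
python3 - <<'E'
from h import *
s=bot.read_state(); print(s['time_s'],s['position'],np.round(s['tcp_rot'],3))
m=imaging.camera_model('wrist');im=imaging.capture('wrist'); cv2.imwrite('pics/w1.png',im[:,:,::-1])
np.savez('w1.npz',**m)
E
```

```text
1.3 [ 0.41434218 -0.06157829  0.18429982] [[ 0.999  0.04   0.003]
 [ 0.04  -0.999 -0.001]
 [ 0.003  0.001 -1.   ]]
```

View pics/w1.png

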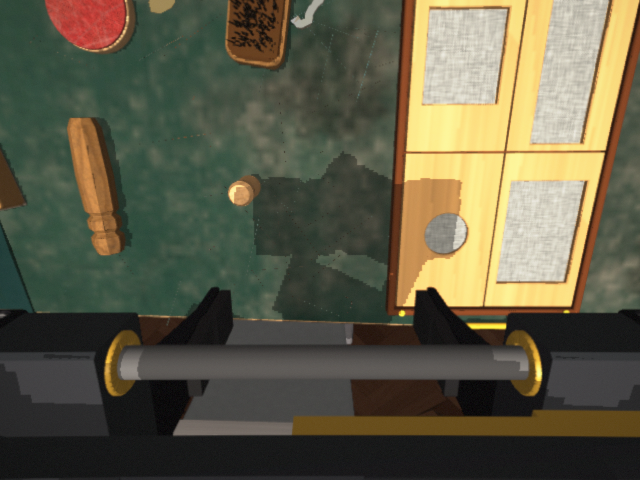

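The wrist view shows the burnisher top at (238,193), the slicker from (82,118) to (107,255), and the round recess at (446,233). The block recess corners are (509,180), (588,180), (573,283), (498,281) and the wax recess corners (429,7), (507,8), (498,104), (423,103).

```bash
python3 - <<'E'
from h import *
m=dict(np.load('w1.npz')); im=cv2.imread('pics/w1.png')
print('burn',cast(m,[(238,193)],.048)*1e3)
print('bburn',cast(m,[(446,233)],.012)*1e3)
print('bblock',rect(cast(m,[(509,180),(588,180),(573,283),(498,281)],.012)))
print('bwax',rect(cast(m,[(429,7),(507,8),(498,104),(423,103)],.012)))
hsv=cv2.cvtColor(im,cv2.COLOR_BGR2HSV)
k,l,st,ce=cv2.connectedComponentsWithStats(cv2.inRange(hsv,(3,90,70),(22,255,255)))
ys,xs=np.where(l==l[170,87]); print('slick',rect(cast(m,np.c_[xs,ys],.0135)))
E
```

```text
burn [[443.63967181   7.02509869]]
bburn [[ 407.48069855 -176.05390789]]
bblock (array([ 410.4, -264.3]), (101.4, 71.5), 4.6)
bwax (array([ 554. , -170.4]), (71.5, 62.3), 3.3)
slick (array([434.8, 140.9]), (121.4, 27.8), 5.1)
```

Call:
drive_tool(
  deltas="87 15 33 -20 0; 87 29 66 -50 0; 87 29 66 -80 0; 87 29 66 -110 0; 87 29 66 -140 0; 87 29 66 -158 0; 87 29 66 -168 0; 87 29 66 -168 0; 12 29 66 -168 0; 12 29 66 -168 0; 12 29 66 -168 0; 12 29 66 -168 0",
)

```text
time_s: 2.55
position: [0.4425, 0.0026, 0.0166]
tcp_rot: [[0.999, 0.04, 0.002], [0.04, -0.999, -0.0], [0.002, 0.0, -1.0]]
force: [0.7, 0.2, 0.2]
opening: 0.723
grasp_force: 0.0
```

Call:
drive_tool(
  deltas="12 0 0 0 0; 12 0 0 0 0; 12 0 0 0 0; 12 0 0 0 0",
)

```text
time_s: 2.95
position: [0.4421, 0.0028, 0.0159]
tcp_rot: [[0.999, 0.04, 0.0], [0.04, -0.999, 0.0], [0.0, -0.0, -1.0]]
force: [0.1, 1.0, -0.8]
opening: 0.356
grasp_force: 0.0
```

Call:
drive_tool(
  deltas="12 0 0 0 0; 12 0 0 0 0; 12 0 0 0 0; 12 0 0 0 0; 12 0 0 15 0; 12 0 0 40 0; 12 0 -15 70 0; 12 0 -30 85 0; 12 -10 -60 85 0; 12 -20 -100 85 0; 12 -30 -140 85 0; 12 -35 -179 85 0",
)

```text
time_s: 4.15
position: [0.4059, -0.1772, 0.101]
tcp_rot: [[0.999, 0.04, -0.001], [0.04, -0.999, 0.001], [-0.001, -0.001, -1.0]]
force: [0.1, 0.1, -0.2]
opening: 0.233
grasp_force: 30.0
```

Call:
drive_tool(
  deltas="12 1 0 -30 0; 12 1 0 -55 0; 12 1 0 -70 0; 12 1 0 -77 0; 12 1 0 -77 0; 12 1 0 -77 0; 45 1 0 -77 0; 45 1 0 -77 0; 45 1 0 -77 0; 45 1 0 -77 0; 45 1 0 -40 0; 45 1 0 0 0",
)

```text
time_s: 5.35
position: [0.4069, -0.1755, 0.1004]
tcp_rot: [[0.999, 0.04, -0.004], [0.04, -0.999, 0.003], [-0.004, -0.003, -1.0]]
force: [1.5, -1.2, -0.2]
opening: 0.515
grasp_force: 0.0
```

Call:
drive_tool(
  deltas="87 4 40 0 0; 87 8 80 0 0; 87 12 120 0 0.02; 87 16 160 0 0.04; 87 20 200 0 0.065; 87 24 240 0 0.065; 87 28 280 0 0.065; 87 29 300 0 0.065; 87 29 315 -10 0.065; 87 29 315 -40 0.065; 87 29 315 -70 0.065; 87 29 315 -85 0.065",
)

```text
time_s: 6.55
position: [0.436, 0.139, 0.0143]
tcp_rot: [[0.994, 0.105, -0.002], [0.105, -0.994, -0.0], [-0.002, -0.0, -1.0]]
force: [-0.6, 0.4, 0.6]
opening: 1.003
grasp_force: 0.0
```

Call:
drive_tool(
  deltas="87 0 0 -7 0; 18 0 0 -7 0; 18 0 0 -7 0; 18 0 0 -7 0; 18 0 0 -7 0; 18 0 0 -7 0; 18 0 0 -7 0; 18 0 0 -7 0; 18 0 0 -7 0; 18 0 0 -7 0; 18 0 0 -7 0; 18 0 0 -7 0",
)

```text
time_s: 7.75
position: [0.4371, 0.1388, 0.0089]
tcp_rot: [[0.995, 0.105, 0.0], [0.105, -0.995, 0.0], [0.0, 0.0, -1.0]]
force: [1.1, -0.8, 0.6]
opening: 0.301
grasp_force: 30.0
```

Call:
drive_tool(
  deltas="18 0 0 30 0; 18 0 0 70 0; 18 10 -40 90 0; 18 22 -80 90 0; 18 36 -120 90 -0.02; 18 50 -165 90 -0.04; 18 64 -210 90 -0.065; 18 78 -255 90 -0.065; 18 92 -300 90 -0.065; 18 106 -345 90 -0.065; 18 116 -380 90 -0.065; 18 120 -397 90 -0.065",
)

```text
time_s: 8.95
position: [0.558, -0.262, 0.0987]
tcp_rot: [[0.999, 0.037, 0.002], [0.037, -0.999, -0.002], [0.002, 0.002, -1.0]]
force: [-1.0, 0.9, -1.2]
opening: 0.3
grasp_force: 30.0
```

```bash
python3 - <<'E'
from h import *
s=bot.read_state(); print(s['time_s'],s['position'],s['opening'],s['grasp_force'])
im=imaging.capture('wrist'); cv2.imwrite('pics/w2.png',im[:,:,::-1])
E
```

```text
8.95 [ 0.55798228 -0.26195565  0.09868787] 0.2999854953714664 29.986178332474083
```

View pics/w2.png

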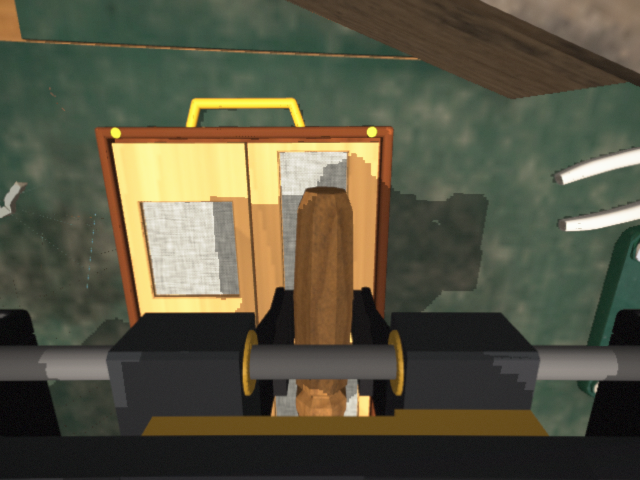

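The slicker is held straight over its recess, which shows at (313,150) above the stick's far end at (325,190). Lowering it now.

Call:
drive_tool(
  deltas="18 0 1 -30 0; 18 0 1 -55 0; 18 0 1 -72 0; 18 0 1 -80 0; 18 0 1 -82 0; 18 0 1 -82 0; 50 0 1 -82 0; 50 0 1 -82 0; 50 0 1 -82 0; 50 0 1 -82 0; 50 0 1 -60 0; 50 0 1 0 0",
)

```text
time_s: 10.2
position: [0.5541, -0.2554, 0.0858]
tcp_rot: [[0.999, 0.039, -0.008], [0.039, -0.999, 0.006], [-0.008, -0.006, -1.0]]
force: [0.6, -0.2, 0.2]
opening: 0.57
grasp_force: 0.0
```

Call:
drive_tool(
  deltas="87 -5 20 10 0; 87 -14 60 10 0; 87 -24 105 10 0; 87 -34 150 10 0.03; 87 -44 195 10 0.06; 87 -54 240 10 0.09; 87 -64 285 10 0.12; 87 -74 330 10 0.15; 87 -84 375 10 0.18; 87 -94 420 10 0.216; 87 -104 465 10 0.216; 87 -111 498 10 0.216",
)

```text
time_s: 11.4
position: [0.4443, 0.2433, 0.099]
tcp_rot: [[0.967, 0.255, -0.0], [0.255, -0.967, 0.0], [-0.0, -0.0, -1.0]]
force: [1.1, 0.5, 0.6]
opening: 0.999
grasp_force: 0.0
```

```bash
python3 - <<'E'
from h import *
s=bot.read_state(); print(s['time_s'],s['position'],s['opening'])
im=imaging.capture('top')[:,:,::-1]; m=imaging.camera_model('wrist');im2=imaging.capture('wrist')[:,:,::-1]; np.savez('w3.npz',**m)
cv2.imwrite('pics/t3.png',im)
o=np.zeros((600,800,3),np.uint8); o[:360,:480]=cv2.resize(im2,(480,360)); o[360:,:500]=cv2.resize(im[215:335,250:500],None,fx=2,fy=2); cv2.imwrite('pics/c3.png',o);cv2.imwrite('pics/w3.png',im2)
E
```

```text
11.4 [0.44431766 0.24331007 0.09895378] 0.9991359175321788
```

View pics/c3.png

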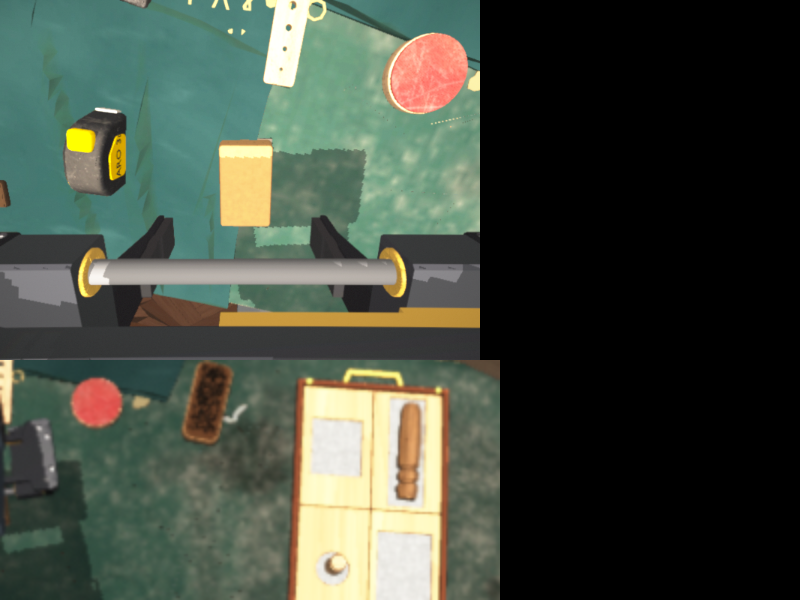

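The slicker and burnisher sit in their recesses, and the cork block at (245,185) is squared up between the fingers. Grasping it.

Call:
drive_tool(
  deltas="87 2 0 -35 0; 87 2 0 -65 0; 87 2 0 -85 0; 87 2 0 -91 0; 87 2 0 -91 0; 40 2 0 -91 0; 40 2 0 -91 0; 40 2 0 -91 0; 40 2 0 -91 0; 40 2 0 -91 0; 40 2 0 -91 0; 40 2 0 -91 0",
)

```text
time_s: 12.7
position: [0.4482, 0.241, 0.0083]
tcp_rot: [[0.967, 0.253, 0.001], [0.253, -0.967, 0.0], [0.001, -0.0, -1.0]]
force: [0.3, 1.0, 4.2]
opening: 0.561
grasp_force: 30.0
```

Call:
drive_tool(
  deltas="40 0 0 0 0; 40 0 0 30 0; 40 0 0 70 0; 40 0 -40 95 -0.03; 40 0 -85 95 -0.06; 40 0 -130 95 -0.1; 40 0 -175 95 -0.14; 40 0 -220 95 -0.18; 40 0 -265 95 -0.216; 40 -5 -310 95 -0.216; 40 -15 -355 95 -0.216; 40 -25 -400 95 -0.216",
)

```text
time_s: 13.9
position: [0.4222, -0.161, 0.1026]
tcp_rot: [[0.999, 0.04, -0.001], [0.04, -0.999, 0.0], [-0.001, -0.0, -1.0]]
force: [0.1, -0.4, -1.4]
opening: 0.56
grasp_force: 30.0
```

Call:
drive_tool(
  deltas="40 -6 -50 0 0; 40 -11 -90 0 0; 40 -11 -103 0 0; 40 -11 -103 -30 0; 40 -11 -103 -60 0; 40 -11 -103 -80 0; 40 -11 -103 -86 0; 40 -11 -103 -86 0; 68 -11 -103 -86 0; 68 -11 -103 -86 0; 68 -11 -103 -86 0; 68 -11 -103 -86 0",
)

```text
time_s: 15.1
position: [0.4123, -0.2624, 0.0174]
tcp_rot: [[0.999, 0.04, 0.001], [0.04, -0.999, -0.001], [0.001, 0.001, -1.0]]
force: [0.2, 0.2, 0.1]
opening: 0.761
grasp_force: 0.0
```

Call:
drive_tool(
  deltas="68 0 0 20 0; 68 0 0 60 0; 87 0 20 90 0; 87 10 60 90 0; 87 25 100 90 0; 87 40 145 90 0; 87 55 190 90 0; 87 70 235 90 0; 87 85 280 90 0; 87 100 325 90 0; 87 115 370 90 0; 87 130 415 90 0",
)

```text
time_s: 16.3
position: [0.5423, 0.1548, 0.1072]
tcp_rot: [[0.999, 0.04, 0.0], [0.04, -0.999, -0.0], [0.0, 0.0, -1.0]]
force: [1.1, -1.3, 0.1]
opening: 1.003
grasp_force: 0.0
```

Call:
drive_tool(
  deltas="87 5 40 5 0; 87 10 80 10 0.02; 87 15 120 10 0.04; 87 20 160 10 0.06; 87 20 200 10 0.06; 87 20 218 10 0.06; 87 20 218 10 0.06",
)

```text
time_s: 17.0
position: [0.5614, 0.3731, 0.1168]
tcp_rot: [[0.995, 0.103, 0.001], [0.103, -0.995, 0.0], [0.001, -0.0, -1.0]]
force: [-0.4, -0.7, -0.5]
opening: 1.001
grasp_force: 0.0
```

```bash
python3 - <<'E'
from h import *
s=bot.read_state(); print(s['time_s'],s['position'],np.round(s['tcp_rot'],3)[:,1])
m=imaging.camera_model('wrist');im2=imaging.capture('wrist')[:,:,::-1]; np.savez('w4.npz',**m); print(np.round(m['T'],3))
im=imaging.capture('scene')[:,:,::-1]
o=np.zeros((600,800,3),np.uint8); o[:480,:640]=im2; cv2.imwrite('pics/w4.png',im2); cv2.imwrite('pics/s4.png',im)
k,l,st,ce=cv2.connectedComponentsWithStats(cv2.inRange(cv2.cvtColor(im2,cv2.COLOR_BGR2HSV),(0,130,150),(14,255,255)))
i=1+np.argmax(st[1:,4]); ys,xs=np.where(l==i); print(ce[i],rect(cast(m,np.c_[xs,ys],.026)))
E
```

```text
17.0 [0.56141306 0.3730513  0.11684151] [ 0.103 -0.995 -0.   ]
[[ 0.103 -0.948 -0.301  0.645]
 [-0.995 -0.099 -0.03   0.381]
 [-0.001  0.303 -0.953  0.279]
 [ 0.     0.     0.     1.   ]]
[321.34543919 205.23648649] (array([594.2, 377.1]), (31.7, 24.4), -3.6)
```

View pics/w4.png

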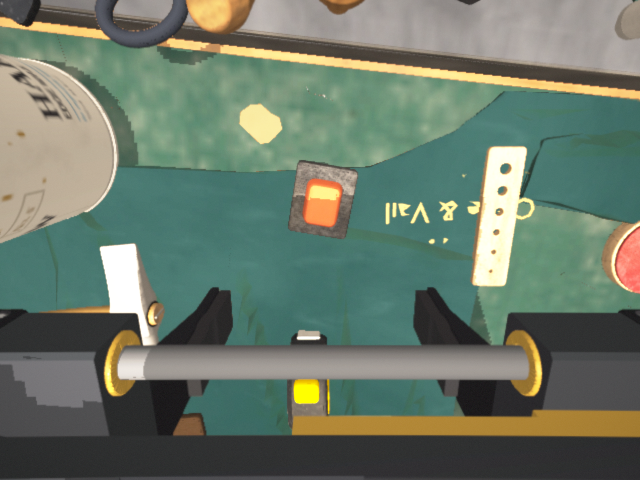

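View pics/s4.png

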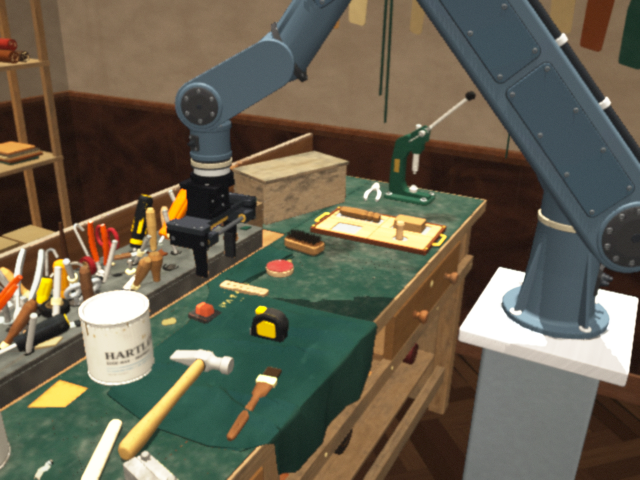

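The wrist view shows the wax pad corners at (302,160), (357,171), (346,238), (290,227), and the paint can's edge at (116,160). I'll compute the pad angle and the clearance to the can.

```bash
python3 - <<'E'
from h import *
m=dict(np.load('w4.npz'))
print(rect(cast(m,[(302,160),(357,171),(346,238),(290,227)],.011)))
print(cast(m,[(308,180),(342,183),(337,225),(304,222)],.026)*1e3)
for z in (0,.06,.12,.16): print(z,np.round(cast(m,[(116,160),(85,210),(20,235)],z)*1e3).tolist())
t=imaging.camera_model('top')
for z in (0,.12): print(z,np.round(cast(t,[(142,205),(127,187),(120,222)],z)*1e3).tolist())
E
```

```text
(array([593.3, 374.8]), (49.7, 42.3), -5.4)
[[608.61136977 387.7831659 ]
 [608.97680814 364.89447604]
 [579.69345239 364.88546452]
 [579.45714853 387.89000319]]
0 [[605.0, 528.0], [565.0, 553.0], [540.0, 604.0]]
0.06 [[613.0, 497.0], [582.0, 516.0], [562.0, 556.0]]
0.12 [[622.0, 465.0], [599.0, 480.0], [585.0, 508.0]]
0.16 [[628.0, 444.0], [611.0, 455.0], [600.0, 477.0]]
0 [[615.0, 525.0], [658.0, 572.0], [565.0, 573.0]]
0.12 [[582.0, 483.0], [621.0, 527.0], [536.0, 527.0]]
```

```bash
python3 - <<'E'
from h import *
s=bot.read_state(); print(s['joint_positions'])
m=dict(np.load('w4.npz')); print(m['fy'],m['cy'])
im=cv2.imread('pics/w4.png'); s4=cv2.imread('pics/s4.png'); t=cv2.imread('pics/top0.png')
o=np.zeros((600,800,3),np.uint8); o[:280,:800]=cv2.resize(s4[220:325,100:400],(800,280),interpolation=cv2.INTER_CUBIC)
o[280:600,:640]=cv2.resize(t[100:230,120:380],(640,320),interpolation=cv2.INTER_CUBIC); cv2.imwrite('pics/c5.png',o)
E
```

```text
[ 2.38884414e+01  4.07963296e+01  7.97333030e+01 -5.68555591e-02
  5.95628824e+01  1.08173709e+02]
376.5020105378717 243.56591595231495
```

View pics/c5.png

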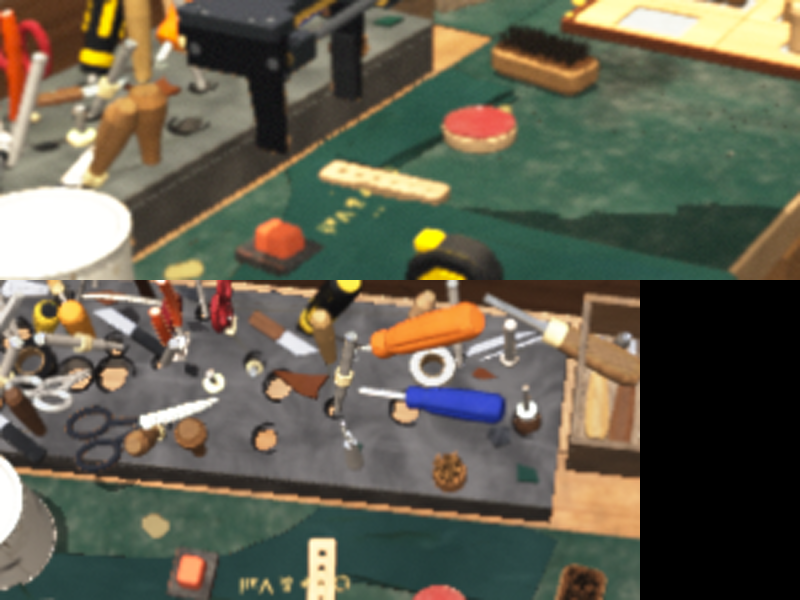

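```bash
python3 - <<'E'
from h import *
t=imaging.camera_model('top'); s=imaging.camera_model('scene')
for a,b in (((197,161.5),(156,252)),((176,165),(145,258))):
    for z in (.06,.08,.1,.12,.14,.16,.18): print(z,np.round(cast(t,[a],z)*1e3),np.round(cast(s,[b],z)*1e3))
E
```

```text
0.06 [[723. 389.]] [[786. 292.]]
0.08 [[715. 384.]] [[754. 325.]]
0.1 [[708. 378.]] [[721. 358.]]
0.12 [[700. 373.]] [[689. 391.]]
0.14 [[693. 368.]] [[657. 424.]]
0.16 [[685. 363.]] [[625. 457.]]
0.18 [[678. 358.]] [[593. 490.]]
0.06 [[708. 439.]] [[784. 328.]]
0.08 [[701. 433.]] [[752. 359.]]
0.1 [[694. 427.]] [[720. 391.]]
0.12 [[687. 421.]] [[688. 422.]]
0.14 [[679. 415.]] [[656. 454.]]
0.16 [[672. 409.]] [[624. 486.]]
0.18 [[665. 403.]] [[592. 517.]]
```

Both handle tips in the rack are at about z 0.12 and x ≥ 0.687. The wrist camera will be at z 0.178 and the gripper body at x ≤ 0.63, so both clear. I'll grasp the wax bar about 5 mm short of its centre.

Call:
drive_tool(
  deltas="87 14 1 0 -0.1; 87 28 2 0 -0.19; 87 28 2 -20 -0.19; 87 28 2 -45 -0.19; 87 28 2 -70 -0.19; 87 28 2 -90 -0.19; 87 28 2 -100 -0.19; 87 28 2 -100 -0.19; 15 28 2 -100 -0.19; 15 28 2 -100 -0.19; 15 28 2 -100 -0.19; 15 28 2 -100 -0.19",
)

```text
time_s: 18.3
position: [0.5905, 0.3731, 0.0179]
tcp_rot: [[0.996, -0.09, 0.001], [-0.09, -0.996, 0.001], [0.001, -0.001, -1.0]]
force: [-0.2, 0.5, 0.8]
opening: 0.72
grasp_force: 0.0
```

Call:
drive_tool(
  deltas="15 0 0 0 0; 15 0 0 0 0; 15 0 0 0 0; 15 0 0 0 0; 15 0 0 0 0; 15 0 0 0 0; 15 0 0 20 0; 15 0 0 55 0; 15 0 0 90 0; 15 0 -35 95 0.04; 15 -2 -70 95 0.08; 15 -5 -110 95 0.127",
)

```text
time_s: 19.5
position: [0.5851, 0.2624, 0.1125]
tcp_rot: [[0.999, 0.04, 0.002], [0.04, -0.999, 0.0], [0.002, -0.0, -1.0]]
force: [0.1, -1.1, -0.8]
opening: 0.267
grasp_force: 29.6
```

Call:
drive_tool(
  deltas="15 -3 -40 0 0; 15 -6 -80 0 0; 15 -9 -120 0 0; 15 -12 -160 0 0; 15 -15 -200 0 0; 15 -18 -240 0 0; 15 -21 -280 0 0; 15 -24 -320 0 0; 15 -27 -360 0 0; 15 -30 -400 0 0; 15 -33 -425 0 0; 15 -34 -434 0 0",
)

```text
time_s: 20.7
position: [0.551, -0.1741, 0.112]
tcp_rot: [[0.999, 0.033, 0.001], [0.033, -0.999, -0.001], [0.001, 0.001, -1.0]]
force: [-0.0, -0.5, -0.3]
opening: 0.269
grasp_force: 29.6
```

```bash
python3 - <<'E'
from h import *
s=bot.read_state(); print(s['time_s'],s['position'],s['opening'],s['grasp_force'])
im=imaging.capture('wrist'); cv2.imwrite('pics/w6.png',im[:,:,::-1])
E
```

```text
20.7 [ 0.55099047 -0.17412176  0.11195778] 0.26934336069943365 29.63758472877089
```

View pics/w6.png

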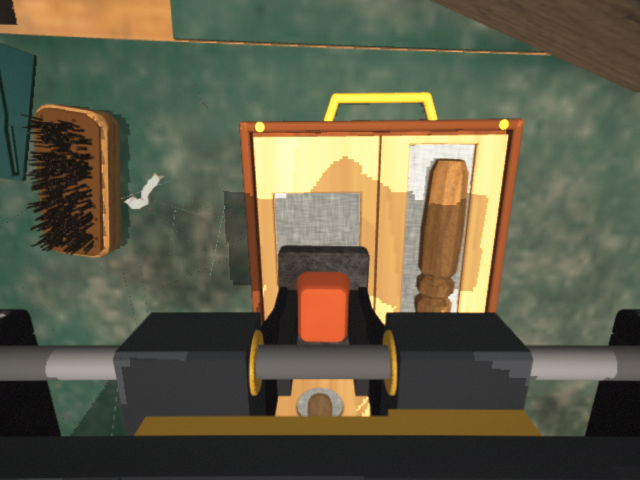

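The wax hangs level and square over its recess (top edge at row 192), and the slicker is lying in its own recess. Lowering the wax.

Call:
drive_tool(
  deltas="15 0 1 -30 0; 15 0 1 -60 0; 15 0 1 -80 0; 15 0 1 -87 0; 15 0 1 -87 0; 15 0 1 -87 0; 45 0 1 -87 0; 45 0 1 -87 0; 45 0 1 -87 0; 45 0 1 -87 0; 45 0 1 -50 0; 45 0 1 0 0",
)

```text
time_s: 21.95
position: [0.5489, -0.1693, 0.1102]
tcp_rot: [[0.999, 0.036, -0.006], [0.036, -0.999, 0.004], [-0.006, -0.004, -1.0]]
force: [0.2, 0.3, -0.6]
opening: 0.51
grasp_force: 0.0
```

Call:
drive_tool(
  deltas="45 0 20 40 0; 45 0 60 60 0; 45 0 100 60 0; 45 0 140 60 0; 45 0 180 60 0; 45 0 200 60 0; 45 0 200 60 0; 45 0 200 60 0; 45 0 200 60 0",
)

```text
time_s: 22.85
position: [0.5513, 0.0287, 0.1719]
tcp_rot: [[0.999, 0.036, 0.0], [0.036, -0.999, -0.0], [0.0, 0.0, -1.0]]
force: [-0.2, 0.1, 0.7]
opening: 0.516
grasp_force: 0.0
```

```bash
python3 - <<'E'
from h import *
t=imaging.camera_model('top'); im=imaging.capture('top')[:,:,::-1]; s=imaging.capture('scene')[:,:,::-1]
o=np.zeros((600,800,3),np.uint8); o[:340,:500]=cv2.resize(im[205:375,235:485],None,fx=2,fy=2); o[360:,:480]=cv2.resize(s[190:270,290:450],None,fx=3,fy=3); cv2.imwrite('pics/c7.png',o)
cv2.imwrite('pics/t7.png',im)
hsv=cv2.cvtColor(im,cv2.COLOR_BGR2HSV)
E
```

```text
(no output)
```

View pics/c7.png

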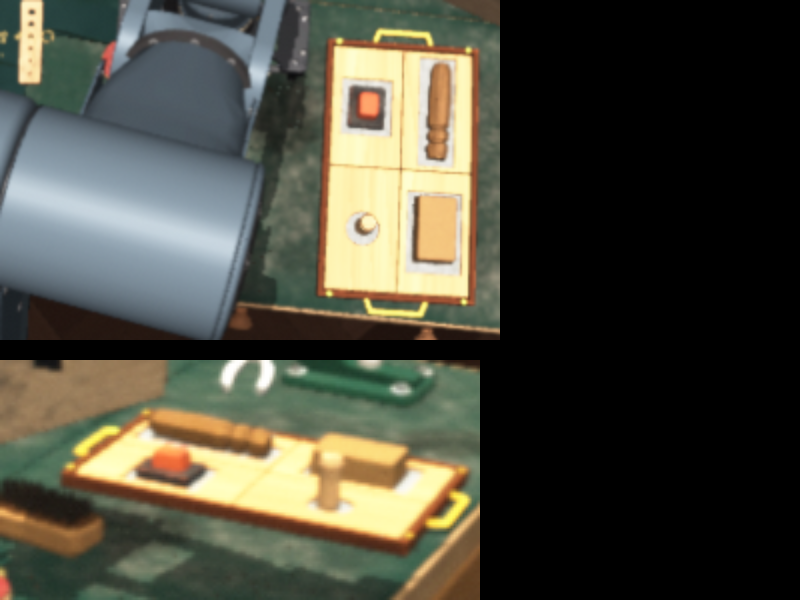

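All four parts are inside their recesses with grey lining showing around each. Before handing in, I'll do one numeric check from the centres in this view: burnisher top (418.5,316), block (452.5,319), slicker (453.5,260.5), wax (419.5,256.5).

```bash
python3 - <<'E'
from h import *
t=imaging.camera_model('top'); ok=True
for n,p,z,g in (('burn',(418.5,316),.055,(406.5,-177)),('block',(452.5,319),.033,(410,-264.4)),('slick',(453.5,260.5),.021,(557,-258)),('wax',(419.5,256.5),.035,(553.7,-171))):
    d=cast(t,[p],z)[0]*1e3-g; print(n,np.round(d,1)); ok&=np.abs(d).max()<10
if ok: print(bot.hand_in())
E
```

```text
burn [0.7 0.3]
block [1.7 3.5]
slick [-1.8  1.2]
wax [-1.3 -0.4]
the job is handed in; nothing more can be done
None
```

The kit is packed and handed in: slicker, sanding block, wax and burnisher each measured within 4 mm of their recess centres in the last picture, the arm touched neither the block brush nor the hole gauge, and it finished at about 23 s of the 106 s allowed; no verdict was returned.

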